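Reload the spring-lift cup dispenser

ROBOT

A 6-joint arm with a two-finger parallel gripper is mounted at the origin on a cart in front of the work surface, level with it; the furniture and walls round the work are solid. World frame = base frame: x ahead of the robot, y to its left, z up, the work surface at z = 0. Lengths are in m, angles in rad, forces in N, time in s.
With the tool pointing down it reaches from about 0.35 to 0.975 m from the base axis. Payload 4.9 kg.
Tool frame: the origin (TCP) lies between the finger pads; the fingertips stand 14 mm ahead of it and the grasp point (between the pads) lies 5 mm behind it (manip.tcp_to_tips is the distance from the TCP to the fingertips, in m); z points along the fingers, y is the line along which they close (so a half turn about z gives the same grasp; the last joint's range is limited). The gripper opens to 85 mm and grips with 20 to 120 N. Pads are 22 mm wide; open, the fingers measure 114 mm over their backs; the gripper's body (76 mm by 85 mm) begins 54 mm behind the grasp point. The pads swing forward as they close: fully open they stand 13 mm farther back than shut.
Start: joints at [-1.272, 0.053, 1.613, -0, 1.476, -0.119], TCP at [0.254, -0.571, 0.245] pointing down, gripper open.
Joint ranges: [-3.01, 3.01], [-1.01, 2.22], [0.06, 2.58], [-1.02, 4.17], [0.09, 2.62], [-3.14, 3.14]. Speed limits (rad/s): [2.57, 2.57, 3.14, 3.14, 3.14, 3.14].

INTERFACE

Orientations are given as a unit quaternion [w, x, y, z].
In Python, from plant import manip gives the robot as it stands.
- The arm moves only by the tool servo_tool, never from a script. Its argument "moves" is a list that holds one entry, the list of rows, each a list of 7 numbers: the shift along the tool's x, y, z in mm, then the turn, a rotation vector about the tool's x, y, z in degrees, then the finger opening in mm, from 0 to 85.4. In form: [[[x, y, z, ax, ay, az, fingers], ...]]. A call has 1 to 12 rows; each row shifts and turns the commanded pose from where the row before left it, along the tool's axes as they then stand; what a row does not reach is not made up. A row lasts 1/8 s, in which the tool goes at most 62.5 mm and 10.7 degrees, less where a joint would pass 70% of its speed; a pose out of reach is approached as far as the arm can. A call with a gripper value outside its range is refused whole. The fingers move at their own pace and stop on an object; the grip force is fixed at half the most. Time passes only in rows, so rows that do not move let the fingers close. It gives the time, the measured TCP pose, the force, the opening and the grip force at its end, in the units of the state.
- manip.state(): the state, without advancing time (a new reading comes with each control period).
- manip.grab_frame(name): name is "side" or "top" or "wrist"; returns a dict with "image" (400x640x3 uint8, blue, green, red), "mtx" (3x3 intrinsics, pixels), "dist_coeffs" ([k1, k2, p1, p2, k3] as OpenCV has them; the pictures are not rectified), "eye" and "rotation" of the camera in the world. Camera axes: x right, y down, z forward; pixel columns grow to the right and rows downward; lengths in m; the calibration is good to about 2 mm. A picture is of the moment at which its call begins. There is no depth.
- manip.job_done(): hands the job in; it is judged then, once.
The state is a dict: "time": time; "joint_pos": joint angles; "joint_vel": joint speeds; "joint_efforts": joint torques, N m; "tool_pos": TCP position; "tool_rot": TCP orientation; "contact_force": force on the tool from outside, world axes, zero at the start; "ft_torque": the same for the moment, N m; "gripper_width": opening from 0.0 (shut) to 1.0 (fully open); "grasp_force": force on a finger pad.
Only numpy, scipy, OpenCV 4.12 (cv2) and the standard library are available. Lean on these libraries where they do the work, as an engineer would, in place of code of your own. Each camera call takes 0.05 s, during which the arm holds its last target. There are 200 camera calls.

TASK

The two clean beakers standing mouth down on the draining tray belong back in the spring-lift cup dispenser. Nest each of them, mouth down, over the pile in the dispenser and push it down against the spring until its rim has gone past the catches in the collar and stays held there when you let go. Leave the pen, the timer and the two dropper bottles where they are.

Things in the scene. Friction and masses are not known exactly. Their poses are not given: they have to be found in the camera images.
- dispenser: bench-standing cup dispenser, fixed: grey foot 112 mm diameter, eight upright steel rods and a steel collar on top (bore 77 mm, outside 96 mm, four black catch housings out to 112 mm). Origin: centre of its underside, on the worktop; z up along its axis. A 71 mm cup flange has about 3 mm play all round in the collar and between the rods
- collar (a point): centre of the top face of the dispenser's collar, on its axis, 119 mm above the worktop
- catches (a point): centre of the ring of four white spring catches inside the collar, on the axis, 105 mm above the worktop. Their tips stand on a 64 mm circle; a cup's flange pushed down on them forces them outwards (the push rises to 10 to 18 N, platform spring included); then they snap back over it, the push drops to some 4 N, and they hold it down
- held (a point): where the origin of the pile's top cup lies when its flange is held under the catches: on the axis, 100 mm above the worktop (top of its foot at 166 mm). To get there a cup is pushed 5 to 8 mm lower, for the catches to snap over it; on release the spring lifts it back to here
- platform (a joint): the spring-loaded platform under the pile, in m: 0 at its upper stop, growing as it sinks, end stop at 0.052. It reads 0.002 with one cup held and 18 mm more for each further cup (0.020, 0.038). Its spring gives about 3.4 N at 0.002 and 60 N/m more
- cup_in: the cup already in the dispenser, same as cup_1 and cup_2, mouth down and held by the catches, its foot standing up 47 mm out of the collar; origin at the centre of its rim plane, z up to its foot. A cup nested over another comes to rest 18 mm above it, with about 1.5 mm play all round
- cup_1: one of the two cups on the tray: natural off-white plastic beaker, mouth down, 66 mm high, 30 g. Flange 71 mm diameter, 3 mm thick at the bottom; body tapers from 62 mm to 46 mm at a shoulder 48 mm up; above it a straight foot, 40 mm diameter, from 50.5 to 66 mm, closed on top: grip there. Hollow inside up to 48 mm. Origin: centre of the rim plane (lowest face), z up to the foot
- cup_2: the other cup on the tray, exactly like cup_1 (either may go first); origin at the centre of the rim plane, z up to the foot
- tray: stainless draining tray, 160 x 280 mm, floor 3 mm thick, edge 12 mm high, fixed; origin: centre of its underside, on the worktop; long side along its y. The two cups stand on it, their centres 120 mm or more apart
- pen: ball pen lying on the worktop, 142 mm long (along its y), 9 mm thick, loose; origin under its middle
- timer: white lab timer lying on the worktop, 64 x 64 x 19 mm, loose; origin under its middle
- dropper_a: small dropper bottle, 25 mm diameter, 58 mm high, standing, loose; origin under its middle
- dropper_b: another small dropper bottle, 25 mm diameter, 58 mm high, standing, loose; origin under its middle
Things that resemble listed ones, but are neither listed nor needed, are in the scene too. What is shaped like the cup_2 but orange or red is not meant.

How it is judged:
By the outcome, as a careful person would: the job done as asked, in the order asked, and still so for the second after the job is handed in, with the robot touching nothing.
It also fails if it takes over 58 s, if anything falls off the work surface, if the arm or the gripper's body presses on something with over 40 N, if the wrist force passes 120 N, or if a joint passes its speed limit or range.

## Working session

There is one attempt and no reset: what is moved stays moved. The work goes in short steps, Python scripts to look and compute and a tool call to move; the robot and the scene stay as the last step left them, time stands still between calls to the robot, and variables do not carry over. Pictures are saved under pics/ and viewed, at most 10 in all, crops included, and the job is handed in when it is done.

Besides the shell and the picture viewer there is one more tool, called after "Call:" as name(argument=value, ...), one argument or row to a line, values as JSON. servo_tool: Moves the arm, as the interface text tells. Its arguments: {"type":"object","properties":{"moves":{"type":"array"}},"required":["moves"]}

```bash
mkdir -p pics; ls
cat > h.py <<'E'
from plant import manip
import numpy as np, cv2
def shot(n,f=None):
    g=manip.grab_frame(n)
    if f: cv2.imwrite('pics/'+f,g['image'])
    return g
def ray(g,px):
    p=cv2.undistortPoints(np.array([[px]],float),np.array(g['mtx']),np.array(g['dist_coeffs']))[0,0]
    d=np.array(g['rotation'])@np.array([p[0],p[1],1.0]); return np.array(g['eye']),d
def onz(g,px,z):
    e,d=ray(g,px); return e+d*(z-e[2])/d[2]
def proj(g,P):
    R=np.array(g['rotation']); t=-R.T@np.array(g['eye'])
    return cv2.projectPoints(np.array([P],float),cv2.Rodrigues(R.T)[0],t,np.array(g['mtx']),np.array(g['dist_coeffs']))[0][0,0]
E
python3 - <<'E'
from h import *
a=shot('top','top.png');b=shot('side','side.png')
import pickle;pickle.dump((a,b),open('ab.pkl','wb'))
print(manip.state())
for g in(a,b):print(g['eye'],g['rotation'])
E
```

```text
pics
{'time': 0.1, 'joint_pos': array([-1.27199015e+00,  5.33133488e-02,  1.61416258e+00,  1.95538176e-05,
        1.47599583e+00, -1.18987962e-01]), 'joint_vel': array([-0.00083176, -0.00052828, -0.00431848,  0.0006536 , -0.00086087,
       -0.00110028]), 'joint_efforts': array([ 3.46714996e-04, -3.94903851e+01, -3.71363962e+01, -1.48491704e-04,
        3.89182416e-03,  1.84332106e-05]), 'tool_pos': array([ 0.25344326, -0.57071799,  0.24416846]), 'tool_rot': array([-9.36631729e-04,  9.78259999e-01,  2.07380067e-01, -7.46677679e-05]), 'contact_force': array([-1.25562604,  0.3187582 ,  0.31223723]), 'ft_torque': array([-0.02629856, -0.01047706,  0.01920221]), 'grasp_force': 0.0, 'gripper_width': 0.9993199903279121}
[ 0.28880906 -0.21407713  1.39585076] [-0.07680305  0.71169491 -0.69582853  0.05843206]
[0.00819715 0.76973114 0.89404652] [ 0.1128113  -0.21538824  0.86473807 -0.43944236]
```

View pics/top.png

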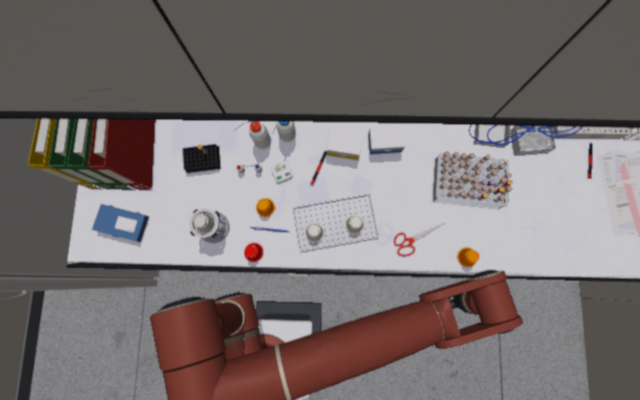

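View pics/side.png

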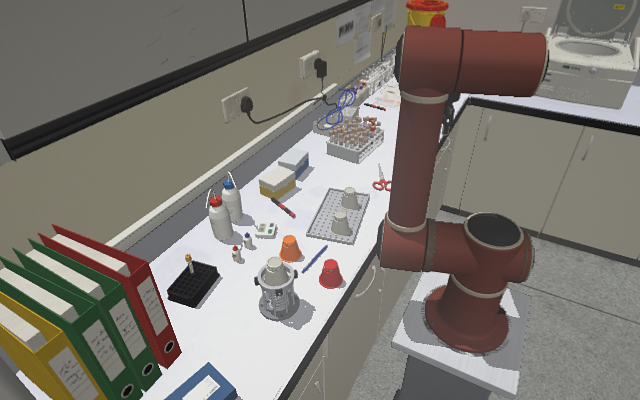

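The top view shows the dispenser with the nested cup at (208,225), and two off-white cups on the draining tray at (315,232) and (355,224). The orange cups at (265,207) and (468,257) and the red one at (253,252) have the wrong colour. The side view agrees. I'll confirm this in an enlarged crop and measure.

Run:
```python
s=open('h.py').read()
s=s.replace("import numpy as np, cv2","import numpy as np, cv2\nfrom scipy.spatial.transform import Rotation as Ro")
s=s.replace("def ray","def RM(g):\n    q=g['rotation']; return Ro.from_quat([q[1],q[2],q[3],q[0]]).as_matrix()\ndef ray",1)
s=s.replace("np.array(g['rotation'])","RM(g)")
open('h.py','w').write(s)
from h import *
import pickle
a,b=pickle.load(open('ab.pkl','rb'))
cv2.imwrite('pics/crop.png',cv2.resize(a['image'][185:265,185:385],None,fx=4,fy=4,interpolation=cv2.INTER_CUBIC))
# rough: foot tops
for n,px,z in [('c1',(314,232),.069),('c2',(355,224),.069),('disp',(203,222),.166),('tcp0',(480,290),.3)]: print(n,onz(a,px,z).round(4))
for n,px in [('c1',(342,212)),('c2',(351,188))]: print(n,onz(b,px,.069).round(4))
print(onz(b,(275,261),.166).round(4))
```

```text
c1 [ 0.447  -0.1609  0.069 ]
c2 [ 0.4771 -0.2981  0.069 ]
disp [0.4593 0.1865 0.166 ]
tcp0 [ 0.2726 -0.6201  0.3   ]
c1 [ 0.4522 -0.1741  0.069 ]
c2 [ 0.4847 -0.3139  0.069 ]
[0.4621 0.1947 0.166 ]
```

View pics/crop.png

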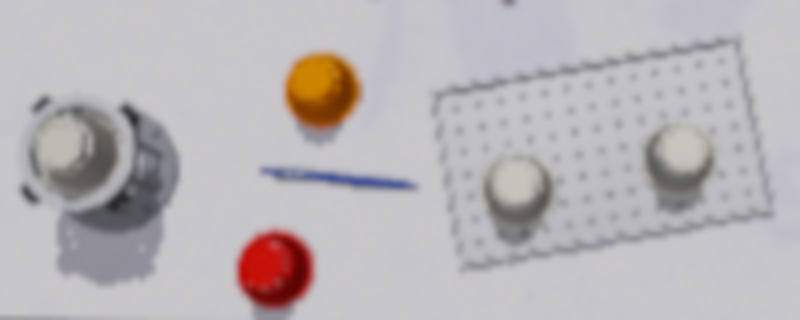

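The crop confirms it: the two off-white cups stand on the perforated tray, with feet near full-image pixels (315,230) and (355,222). The dispenser's cup foot is near (201,220). I'll move above cup 1.

```bash
cat >> h.py <<'E'
def go(P,yaw=None):
    """tool-frame mm for world target P of the TCP; also yaw of tool x and tilt"""
    s=manip.state();q=s['tool_rot'];R=Ro.from_quat([q[1],q[2],q[3],q[0]]).as_matrix()
    d=R.T@(np.array(P)-s['tool_pos'])*1000
    print('d mm',d.round(1),'yawx',np.degrees(np.arctan2(R[1,0],R[0,0])).round(2),'z',R[:,2].round(4),'w',s['gripper_width'].round(3),'t',s['time'])
E
python3 - <<'E'
from h import *
import pickle
a,b=pickle.load(open('ab.pkl','rb'))
for n,px,z in [('c1',(315,230),.069),('c2',(355.7,222.5),.069),('disp',(201,220.5),.166)]: print(n,onz(a,px,z).round(4))
print(manip.tcp_to_tips)
go([.455,-.167,.245])
E
```

```text
c1 [ 0.4538 -0.164   0.069 ]
c2 [ 0.4822 -0.3004  0.069 ]
disp [0.4639 0.1933 0.166 ]
0.014Traceback (most recent call last):
  File "<stdin>", line 6, in <module>
  File "h.py", line 22, in go
    print('d mm',d.round(1),'yawx',np.degrees(np.arctan2(R[1,0],R[0,0])).round(2),'z',R[:,2].round(4),'w',s['gripper_width'].round(3),'t',s['time'])
                                                                                                          ^^^^^^^^^^^^^^^^^^^^^^^^
AttributeError: 'float' object has no attribute 'round'
```

Call:
servo_tool(
  moves=[
    [[32, -26, 0, 0, 0, 0, 75], [32, -26, 0, 0, 0, 0, 75], [32, -26, 0, 0, 0, 0, 75], [32, -26, 0, 0, 0, 0, 75], [32, -26, 0, 0, 0, 0, 75], [32, -26, 0, 0, 0, 0, 75], [32, -26, 0, 0, 0, 0, 75], [32, -26, 0, 0, 0, 0, 75], [32, -26, 0, 0, 0, 0, 75], [32, -26, 0, 0, 0, 0, 75], [28, -26, 0, 0, 0, 0, 75], [0, 0, 0, 0, 0, 0, 75]],
  ],
)

```text
time: 1.6
tool_pos: [0.4559, -0.1667, 0.2448]
tool_rot: [-0.0, 0.978, 0.209, -0.0]
contact_force: [-0.5, -0.9, -0.8]
gripper_width: 0.877
grasp_force: 0.0
```

```bash
sed -i "s/s\['gripper_width'\].round(3)/round(s['gripper_width'],3)/" h.py
python3 - <<'E'
from h import *
import pickle
g=shot('wrist','w1.png'); pickle.dump(g,open('w1.pkl','wb'))
print(g['eye'],RM(g).round(3)); go([.455,-.165,.245])
print(manip.state()['tool_pos'],proj(g,[.4538,-.164,.069]),proj(g,[.4822,-.3004,.069]))
E
```

```text
[ 0.51646905 -0.13936059  0.37262341] [[ 0.41  -0.88  -0.241]
 [-0.912 -0.395 -0.107]
 [-0.001  0.264 -0.965]]
d mm [ 0.6 -2.8 -0.2] yawx 24.07 z [-8.e-04  0.e+00 -1.e+00] w 0.878 t 1.65
[ 0.4555982  -0.16781571  0.24481892] [318.22318236 180.72446434] [471.93295375 213.89871479]
```

View pics/w1.png

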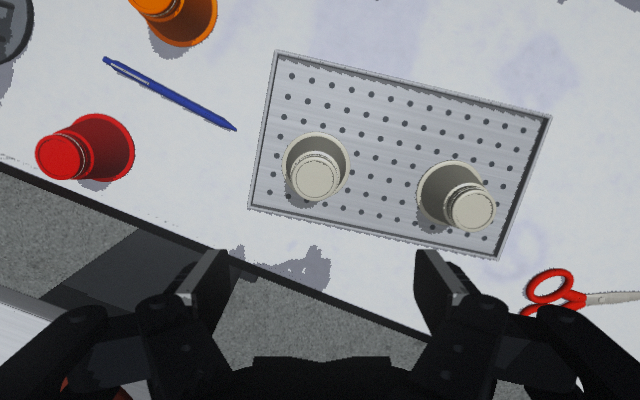

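The wrist view shows cup 1's foot top at about (315,179), cup 2's at about (472,210), and both fingers in view. I'll refine the foot discs.

Run:
```python
from h import *
import pickle
g=pickle.load(open('w1.pkl','rb'))
im=g['image'].astype(int)
for c in [(315,179),(472,210)]:
    ref=im[c[1]-4:c[1]+5,c[0]-4:c[0]+5].reshape(-1,3).mean(0)
    m=(np.abs(im-ref).max(2)<14).astype(np.uint8)
    m=cv2.morphologyEx(m,cv2.MORPH_OPEN,np.ones((5,5)))
    n,l,st,ce=cv2.connectedComponentsWithStats(m)
    k=l[c[1],c[0]];print(ref,st[k])
    cs,_=cv2.findContours((l==k).astype(np.uint8),0,1);
    e=cv2.fitEllipse(max(cs,key=len));P=onz(g,e[0],.069);print(e,P.round(4),'diam mm',max(e[1])/g['mtx'][0][0]*(g['eye'][2]-.069)*1.035*1000)
go([.455,-.165,.245])
```

```text
[167.92592593 178.95061728 180.11111111] [297 162  35  35 995]
((314.22308349609375, 178.7742919921875), (34.29585266113281, 35.07948303222656), 106.87080383300781) [ 0.454  -0.1602  0.069 ] diam mm 30.571581125006123
[164.08641975 175.24691358 176.32098765] [453 195  38  33 982]
((471.9919128417969, 210.41554260253906), (32.15592956542969, 37.13948440551758), 82.0080795288086) [ 0.485  -0.2988  0.069 ] diam mm 32.36686126192646
d mm [ 0.6 -2.8 -0.2] yawx 24.07 z [-8.e-04  0.e+00 -1.e+00] w 0.878 t 1.65
```

Call:
servo_tool(
  moves=[
    [[0.5, -3, 30, 0, 0, 0, 70], [0.5, -3, 30, 0, 0, 0, 70], [0, 0, 30, 0, 0, 0, 70], [0, 0, 30, 0, 0, 0, 70], [0, 0, 25, 0, 0, 0, 70], [0, 0, 18, 0, 0, 0, 70], [0, 0, 10, 0, 0, 0, 70], [0, 0, 6, 0, 0, 0, 70], [0, 0, 0, 0, 0, 0, 60], [0, 0, 0, 0, 0, 0, 50], [0, 0, 0, 0, 0, 0, 30], [0, 0, 0, 0, 0, 0, 30]],
  ],
)

```text
time: 3.15
tool_pos: [0.455, -0.1632, 0.0676]
tool_rot: [0.001, 0.978, 0.207, 0.001]
contact_force: [1.0, 0.2, 4.5]
gripper_width: 0.44
grasp_force: 60.5
```

Call:
servo_tool(
  moves=[
    [[0, 0, 0, 0, 0, 0, 30], [0, 0, 0, 0, 0, 0, 30], [0, 0, 0, 0, 0, 0, 30]],
  ],
)

```text
time: 3.52
tool_pos: [0.4551, -0.1632, 0.0676]
tool_rot: [0.001, 0.978, 0.207, 0.001]
contact_force: [-1.2, 0.6, 5.6]
gripper_width: 0.442
grasp_force: 60.6
```

Run:
```python
from h import *
g=shot('wrist','w2.png'); go([.454,-.161,.066]); print(manip.state()['contact_force'])
```

```text
d mm [-0.  -2.4  1.5] yawx 23.94 z [ 0.002 -0.001 -1.   ] w 0.441 t 3.575
[-0.11790781 -0.41171878  5.59545265]
```

View pics/w2.png

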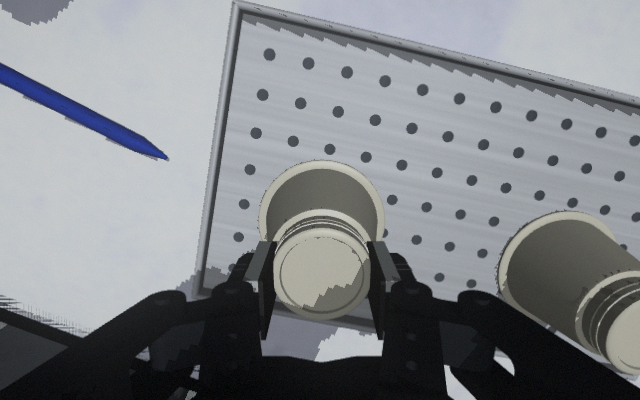

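The cup is gripped at its foot, with the foot top at (322,275) between the pads. Next I'll lift it and move to a viewing point short of the dispenser.

Call:
servo_tool(
  moves=[
    [[0, 0, -10, 0, 0, 0, 30], [0, 0, -25, 0, 0, 0, 30], [0, 0, -35, 0, 0, 0, 30], [0, 0, -40, 0, 0, 0, 30], [2, -20, -40, 0, 0, 0, 30], [8, -40, -30, 0, 0, 0, 30], [10, -50, -12, 0, 0, 0, 30], [10, -50, 0, 0, 0, 0, 30], [10, -50, 0, 0, 0, 0, 30], [10, -50, 0, 0, 0, 0, 30], [10, -40, 0, 0, 0, 0, 30], [6, -21, 0, 0, 0, 0, 30]],
  ],
)

```text
time: 5.08
tool_pos: [0.3831, 0.1591, 0.2582]
tool_rot: [-0.0, 0.978, 0.209, -0.0]
contact_force: [1.4, -0.4, -0.5]
gripper_width: 0.443
grasp_force: 60.2
```

Call:
servo_tool(
  moves=[
    [[0, 0, 0, 0, 0, 0, 30], [0, 0, 0, 0, 0, 0, 30]],
  ],
)

```text
time: 5.32
tool_pos: [0.3841, 0.1569, 0.2581]
tool_rot: [0.0, 0.978, 0.207, -0.0]
contact_force: [0.7, 1.1, -1.0]
gripper_width: 0.441
grasp_force: 60.3
```

Run:
```python
from h import *
import pickle
g=shot('wrist','w3.png'); pickle.dump(g,open('w3.pkl','wb'));go([.464,.193,.26]); s=manip.state();print(s['contact_force'],s['tool_pos'],proj(g,[.464,.193,.166]),proj(g,[.464,.193,.119]))
```

```text
d mm [87.7 -0.9 -1.9] yawx 23.88 z [-3.e-04 -5.e-04 -1.e+00] w 0.443 t 5.375
[0.30103015 0.91299816 0.66809194] [0.38418778 0.15668311 0.25815768] [320.99746074  61.54588532] [321.08816617  68.42457204]
```

View pics/w3.png

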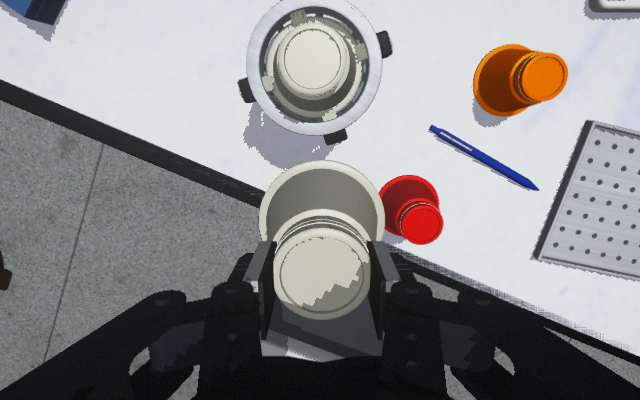

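The view shows the dispenser's collar ring centred near (314,67), the inner cup's foot top near (312,59), and the held cup's foot top near (321,274). I'll compute relative offsets in this one picture so the calibration bias cancels.

Run:
```python
from h import *
import pickle
g=pickle.load(open('w3.pkl','rb'))
gray=cv2.cvtColor(g['image'],cv2.COLOR_BGR2GRAY).astype(float)
def ring(c,r0,r1,z,sign):
    pts=[]
    for a in np.radians(np.arange(0,360,4)):
        r=np.arange(r0,r1,.25);x=c[0]+r*np.cos(a);y=c[1]+r*np.sin(a)
        if y.min()<1 or y.max()>398: continue
        v=cv2.remap(gray.astype(np.float32),x[None].astype(np.float32),y[None].astype(np.float32),1)[0]
        d=np.gradient(cv2.GaussianBlur(v[None],(0,0),3)[0]);k=np.argmax(sign*d)
        if sign*d[k]>1: pts.append((x[k],y[k]))
    W=np.array([onz(g,p,z)[:2] for p in pts])
    for _ in range(5):
        A=np.c_[2*W,np.ones(len(W))];s=np.linalg.lstsq(A,(W**2).sum(1),rcond=None)[0]
        R=np.sqrt(s[2]+s[0]**2+s[1]**2);e=abs(np.hypot(*(W-s[:2]).T)-R)
        if len(W)>12: W=W[e<=max(np.percentile(e,90),.0006)]
    print(s[:2].round(4),'diam',(2*R*1000).round(1),len(W),'res',e.max().round(4))
ring((312,59),27,46,.166,-1)
ring((314.5,67),60,74,.119,1)
ring((314.5,67),60,74,.119,-1)
ring((314.5,67),46,60,.119,1)
zf=.2582+.0014
ring((321,274),38,54,zf,-1)
ring((321,215),55,68,.2582-.0676+.003,1); ring((321,215),55,68,.2582-.0676+.003,-1)
for px,z in[((312.5,59),.166),((314.5,67),.119),((321.5,274),zf)]:print(onz(g,px,z).round(4))
print(manip.state()['tool_pos'])
```

```text
[0.4625 0.1972] diam 41.7 52 res 0.0024
[0.4628 0.1981] diam 96.0 45 res 0.0004
[0.4627 0.1982] diam 93.4 58 res 0.0005
[0.463  0.1982] diam 77.2 66 res 0.0006
[0.385  0.1576] diam 38.9 76 res 0.0005
[0.387  0.1584] diam 66.3 29 res 0.0011
[0.3837 0.1571] diam 70.9 41 res 0.0006
[0.4633 0.198  0.166 ]
[0.463  0.1976 0.119 ]
[0.3854 0.1578 0.2596]
[0.38418778 0.15668311 0.25815768]
```

The fits check out: the collar measures 96.0 and 77.2 mm, centred at (0.463, 0.198). The held cup is at (0.3846, 0.1575). The required shift is tool x +88, y −5.5.

Call:
servo_tool(
  moves=[
    [[25, -1.5, 0, 0, 0, 0, 30], [30, -2, 0, 0, 0, 0, 30], [23, -1.5, 0, 0, 0, 0, 30], [10.3, -0.5, 0, 0, 0, 0, 30], [0, 0, 0, 0, 0, 0, 30], [0, 0, 0, 0, 0, 0, 30]],
  ],
)

```text
time: 6.12
tool_pos: [0.4622, 0.1978, 0.2583]
tool_rot: [0.0, 0.978, 0.207, -0.0]
contact_force: [0.9, 0.1, -0.0]
gripper_width: 0.44
grasp_force: 60.3
```

Run:
```python
from h import *
go([.3842+.0785,.1567+.0408,.258])
```

```text
d mm [0.3 0.4 0.3] yawx 23.91 z [-4.e-04 -2.e-04 -1.e+00] w 0.44 t 6.125
```

Call:
servo_tool(
  moves=[
    [[0.3, 0.4, 10, 0, 0, 0, 30], [0, 0, 15, 0, 0, 0, 30], [0, 0, 15, 0, 0, 0, 30], [0, 0, 10, 0, 0, 0, 30], [0, 0, 10, 0, 0, 0, 30], [0, 0, 8, 0, 0, 0, 30], [0, 0, 4, 0, 0, 0, 30], [0, 0, 0, 0, 0, 0, 30]],
  ],
)

```text
time: 7.12
tool_pos: [0.463, 0.198, 0.1861]
tool_rot: [0.0, 0.978, 0.207, -0.0]
contact_force: [0.0, 0.5, -0.5]
gripper_width: 0.442
grasp_force: 60.3
```

Call:
servo_tool(
  moves=[
    [[0, 0, 4, 0, 0, 0, 30], [0, 0, 4, 0, 0, 0, 30], [0, 0, 4, 0, 0, 0, 30], [0, 0, 3, 0, 0, 0, 30], [0, 0, 0, 0, 0, 0, 30]],
  ],
)

```text
time: 7.75
tool_pos: [0.4643, 0.1984, 0.1736]
tool_rot: [-0.0, 0.978, 0.207, 0.002]
contact_force: [-1.5, -0.7, 8.3]
gripper_width: 0.44
grasp_force: 61.1
```

Call:
servo_tool(
  moves=[
    [[0, 0, 3, 0, 0, 0, 30], [0, 0, 2, 0, 0, 0, 30]],
  ],
)

```text
time: 8.0
tool_pos: [0.465, 0.1986, 0.1701]
tool_rot: [-0.0, 0.978, 0.207, 0.003]
contact_force: [-3.6, -1.1, 14.0]
gripper_width: 0.44
grasp_force: 61.4
```

Call:
servo_tool(
  moves=[
    [[0, 0, 2, 0, 0, 0, 30], [0, 0, 2, 0, 0, 0, 30]],
  ],
)

```text
time: 8.25
tool_pos: [0.4638, 0.1982, 0.1632]
tool_rot: [0.0, 0.978, 0.207, 0.001]
contact_force: [-0.0, 0.3, 3.0]
gripper_width: 0.441
grasp_force: 61.6
```

Call:
servo_tool(
  moves=[
    [[0, 0, 2, 0, 0, 0, 30], [0, 0, 2, 0, 0, 0, 30], [0, 0, 0, 0, 0, 0, 30]],
  ],
)

```text
time: 8.62
tool_pos: [0.4632, 0.198, 0.1582]
tool_rot: [-0.0, 0.978, 0.207, 0.0]
contact_force: [1.4, 0.3, 3.2]
gripper_width: 0.445
grasp_force: 61.7
```

The force snapped from 14 N to 3 N. I'll ease up, release, back off and look.

Call:
servo_tool(
  moves=[
    [[0, 0, -5, 0, 0, 0, 30], [0, 0, 0, 0, 0, 0, 45], [0, 0, 0, 0, 0, 0, 60], [0, 0, 0, 0, 0, 0, 65], [0, 0, -10, 0, 0, 0, 65], [0, 0, -30, 0, 0, 0, 65], [0, 0, -30, 0, 0, 0, 65], [-40, 0, -15, 0, 0, 0, 65], [-40, 10, 0, 0, 0, 0, 65], [0, 0, 0, 0, 0, 0, 65]],
  ],
)

```text
time: 9.88
tool_pos: [0.393, 0.1558, 0.2492]
tool_rot: [0.0, 0.978, 0.207, 0.001]
contact_force: [-0.5, 0.4, 0.0]
gripper_width: 0.764
grasp_force: 0.0
```

Run:
```python
from h import *
import pickle
g=shot('wrist','w4.png'); pickle.dump(g,open('w4.pkl','wb'));go([.4845,-.299,.255]); print(proj(g,[.463,.198,.166]))
```

```text
d mm [-101.5  452.9   -5.9] yawx 23.9 z [ 2.3e-03  6.0e-04 -1.0e+00] w 0.761 t 9.925
[303.5659932   72.95277733]
```

View pics/w4.png

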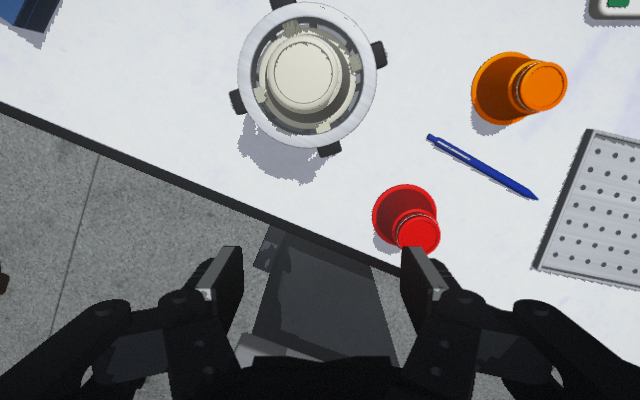

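The foot top at (303,72) matches the predicted held position (303.6,73), and all four catches show over the flange. Cup 1 is held. I'll go to cup 2.

Call:
servo_tool(
  moves=[
    [[-9, 35, 0, 0, 0, 0, 70], [-9, 42, 0, 0, 0, 0, 70], [-9, 42, 0, 0, 0, 0, 70], [-9, 42, 0, 0, 0, 0, 70], [-9, 42, 0, 0, 0, 0, 70], [-9, 42, 0, 0, 0, 0, 70], [-9, 42, 0, 0, 0, 0, 70], [-9, 42, 0, 0, 0, 0, 70], [-9, 42, 0, 0, 0, 0, 70], [-9, 42, 0, 0, 0, 0, 70], [-9, 28, 0, 0, 0, 0, 70], [-2, 12, 0, 0, 0, 0, 70]],
  ],
)

```text
time: 11.42
tool_pos: [0.4862, -0.3001, 0.2479]
tool_rot: [-0.0, 0.978, 0.207, -0.0]
contact_force: [-0.0, 0.9, -0.0]
gripper_width: 0.818
grasp_force: 0.0
```

Call:
servo_tool(
  moves=[
    [[0, 0, 0, 0, 0, 0, 70], [0, 0, 0, 0, 0, 0, 70]],
  ],
)

```text
time: 11.68
tool_pos: [0.4857, -0.2976, 0.2482]
tool_rot: [-0.0, 0.978, 0.208, -0.0]
contact_force: [0.1, -0.2, 0.4]
gripper_width: 0.816
grasp_force: 0.0
```

Run:
```python
from h import *
g=shot('wrist','w5.png')
im=g['image'].astype(int);c=np.rint(proj(g,[.4845,-.299,.069])).astype(int)
ref=im[c[1]-4:c[1]+5,c[0]-4:c[0]+5].reshape(-1,3).mean(0)
m=cv2.morphologyEx((np.abs(im-ref).max(2)<14).astype(np.uint8),cv2.MORPH_OPEN,np.ones((5,5)))
n,l,st,ce=cv2.connectedComponentsWithStats(m);k=l[c[1],c[0]]
P=onz(g,ce[k],.069);print(c,ref,st[k],ce[k],P.round(4)); go([P[0],P[1],.0665]); print(manip.state()['tool_pos'])
```

```text
[323 181] [153.14814815 164.04938272 164.67901235] [308 164  35  35 968] [325.40909091 180.8088843 ] [ 0.4855 -0.301   0.069 ]
d mm [ -1.6   3.1 181.8] yawx 24.0 z [ 1.e-04  3.e-04 -1.e+00] w 0.816 t 11.725
[ 0.48569868 -0.29752921  0.24833537]
```

Call:
servo_tool(
  moves=[
    [[-0.8, 1.5, 30, 0, 0, 0, 70], [-0.5, 1.2, 30, 0, 0, 0, 70], [0, 0, 30, 0, 0, 0, 70], [0, 0, 30, 0, 0, 0, 70], [0, 0, 27, 0, 0, 0, 70], [0, 0, 18, 0, 0, 0, 70], [0, 0, 10, 0, 0, 0, 70], [0, 0, 6, 0, 0, 0, 70], [0, 0, 0, 0, 0, 0, 60], [0, 0, 0, 0, 0, 0, 50], [0, 0, 0, 0, 0, 0, 30], [0, 0, 0, 0, 0, 0, 30]],
  ],
)

```text
time: 13.22
tool_pos: [0.4862, -0.3022, 0.0687]
tool_rot: [0.001, 0.978, 0.207, 0.001]
contact_force: [0.0, 1.5, 4.6]
gripper_width: 0.441
grasp_force: 60.5
```

Call:
servo_tool(
  moves=[
    [[0, 0, 0, 0, 0, 0, 30], [0, 0, 0, 0, 0, 0, 30], [0, 0, 0, 0, 0, 0, 30]],
  ],
)

```text
time: 13.6
tool_pos: [0.4862, -0.3022, 0.0686]
tool_rot: [0.001, 0.978, 0.207, 0.001]
contact_force: [0.5, -0.9, 5.2]
gripper_width: 0.442
grasp_force: 60.6
```

Call:
servo_tool(
  moves=[
    [[0, 0, -10, 0, 0, 0, 30], [0, 0, -25, 0, 0, 0, 30], [0, 0, -35, 0, 0, 0, 30], [0, 0, -40, 0, 0, 0, 30], [4, -20, -40, 0, 0, 0, 30], [8, -40, -30, 0, 0, 0, 30], [9, -42, -11, 0, 0, 0, 30], [9, -42, 0, 0, 0, 0, 30], [9, -42, 0, 0, 0, 0, 30], [9, -42, 0, 0, 0, 0, 30], [9, -42, 0, 0, 0, 0, 30], [9, -42, 0, 0, 0, 0, 30]],
  ],
)

```text
time: 15.1
tool_pos: [0.4182, 0.0117, 0.2581]
tool_rot: [-0.0, 0.978, 0.207, -0.0]
contact_force: [-0.7, 0.1, 0.1]
gripper_width: 0.437
grasp_force: 60.2
```

Call:
servo_tool(
  moves=[
    [[9, -42, 0, 0, 0, 0, 30], [9, -42, 0, 0, 0, 0, 30], [6, -40, 0, 0, 0, 0, 30], [2, -25, 0, 0, 0, 0, 30], [0, 0, 0, 0, 0, 0, 30], [0, 0, 0, 0, 0, 0, 30]],
  ],
)

```text
time: 15.85
tool_pos: [0.3824, 0.1566, 0.2581]
tool_rot: [0.0, 0.978, 0.207, -0.0]
contact_force: [-0.3, 0.2, -0.1]
gripper_width: 0.442
grasp_force: 60.2
```

```bash
cat >> h.py <<'E'
def ring(g,c,r0,r1,z,sign):
    gray=cv2.cvtColor(g['image'],cv2.COLOR_BGR2GRAY).astype(np.float32);pts=[]
    for a in np.radians(np.arange(0,360,4)):
        r=np.arange(r0,r1,.25);x=c[0]+r*np.cos(a);y=c[1]+r*np.sin(a)
        if y.min()<1 or y.max()>398: continue
        v=cv2.remap(gray,x[None].astype(np.float32),y[None].astype(np.float32),1)
        d=np.gradient(cv2.GaussianBlur(v,(0,0),3)[0]);k=np.argmax(sign*d)
        if sign*d[k]>1: pts.append((x[k],y[k]))
    W=np.array([onz(g,p,z)[:2] for p in pts])
    for _ in range(5):
        A=np.c_[2*W,np.ones(len(W))];s=np.linalg.lstsq(A,(W**2).sum(1),rcond=None)[0]
        R=np.sqrt(s[2]+s[0]**2+s[1]**2);e=abs(np.hypot(*(W-s[:2]).T)-R)
        if len(W)>12: W=W[e<=max(np.percentile(e,90),.0006)]
    print(s[:2].round(4),'diam',(2*R*1000).round(1),len(W),'res',e.max().round(4)); return s[:2]
E
python3 - <<'E'
from h import *
g=shot('wrist','w6.png');tp=manip.state()['tool_pos'];print(tp)
dz=tp[2]-.0686
c=proj(g,[.463,.198,.119]);C=ring(g,c,60,74,.119,1)
f=ring(g,(321,274),38,54,.069+dz,-1);r=ring(g,(321,215),55,68,.003+dz,-1)
D=C-(f+r)/2;print(D);go([tp[0]+D[0],tp[1]+D[1],.26])
E
```

```text
[0.38255995 0.15643892 0.25819896]
[0.4627 0.1981] diam 96.0 44 res 0.0004
[0.3829 0.1571] diam 38.8 77 res 0.0006
[0.3812 0.1565] diam 70.9 34 res 0.0006
[0.08059536 0.04131747]
d mm [90.4 -5.1 -1.8] yawx 23.88 z [-2.e-04 -4.e-04 -1.e+00] w 0.438 t 15.9
```

View pics/w6.png

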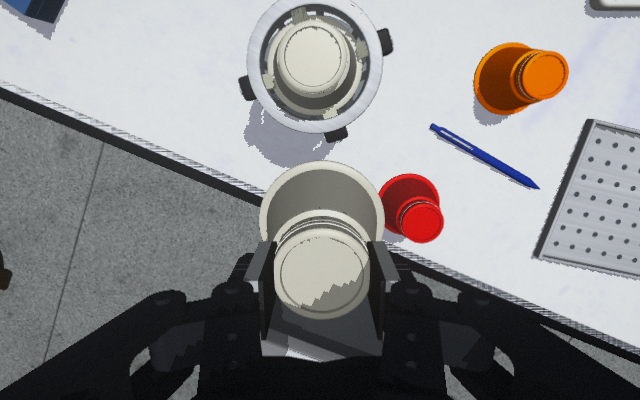

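Cup 2 is gripped with its foot top at (321,274). The dispenser, with cup 1 held, is at about (314,67). The shift is x +90, y −5.

Call:
servo_tool(
  moves=[
    [[25, -1.5, 0, 0, 0, 0, 30], [30, -2, 0, 0, 0, 0, 30], [25, -1.5, 0, 0, 0, 0, 30], [10.3, -0.2, 0, 0, 0, 0, 30], [0, 0, 0, 0, 0, 0, 30], [0, 0, 0, 0, 0, 0, 30]],
  ],
)

```text
time: 16.65
tool_pos: [0.4624, 0.198, 0.2583]
tool_rot: [0.0, 0.978, 0.207, -0.0]
contact_force: [0.5, 0.2, -0.7]
gripper_width: 0.439
grasp_force: 60.2
```

Run:
```python
from h import *
go([.3826+.0806,.1564+.0413,.258])
```

```text
d mm [0.6 0.6 0.3] yawx 23.9 z [-3.e-04 -2.e-04 -1.e+00] w 0.439 t 16.65
```

Call:
servo_tool(
  moves=[
    [[0.4, 0.4, 10, 0, 0, 0, 30], [0, 0, 15, 0, 0, 0, 30], [0, 0, 15, 0, 0, 0, 30], [0, 0, 10, 0, 0, 0, 30], [0, 0, 10, 0, 0, 0, 30], [0, 0, 8, 0, 0, 0, 30], [0, 0, 3, 0, 0, 0, 30], [0, 0, 0, 0, 0, 0, 30]],
  ],
)

```text
time: 17.65
tool_pos: [0.4635, 0.1983, 0.1873]
tool_rot: [-0.0, 0.978, 0.207, 0.0]
contact_force: [0.7, 0.1, 0.2]
gripper_width: 0.44
grasp_force: 60.2
```

Call:
servo_tool(
  moves=[
    [[0, 0, 4, 0, 0, 0, 30], [0, 0, 4, 0, 0, 0, 30], [0, 0, 4, 0, 0, 0, 30], [0, 0, 3, 0, 0, 0, 30], [0, 0, 0, 0, 0, 0, 30]],
  ],
)

```text
time: 18.27
tool_pos: [0.4645, 0.1986, 0.1743]
tool_rot: [-0.0, 0.978, 0.207, 0.001]
contact_force: [-1.3, -0.5, 8.9]
gripper_width: 0.439
grasp_force: 61.1
```

Call:
servo_tool(
  moves=[
    [[0, 0, 3, 0, 0, 0, 30], [0, 0, 2, 0, 0, 0, 30]],
  ],
)

```text
time: 18.52
tool_pos: [0.4652, 0.1989, 0.1709]
tool_rot: [-0.0, 0.978, 0.207, 0.002]
contact_force: [-2.0, 0.4, 15.1]
gripper_width: 0.44
grasp_force: 61.4
```

Call:
servo_tool(
  moves=[
    [[0, 0, 2, 0, 0, 0, 30], [0, 0, 2, 0, 0, 0, 30]],
  ],
)

```text
time: 18.77
tool_pos: [0.4641, 0.1985, 0.1639]
tool_rot: [-0.0, 0.978, 0.207, 0.001]
contact_force: [1.5, -0.1, 4.5]
gripper_width: 0.444
grasp_force: 60.8
```

Call:
servo_tool(
  moves=[
    [[0, 0, 2, 0, 0, 0, 30], [0, 0, 1.5, 0, 0, 0, 30], [0, 0, 0, 0, 0, 0, 30]],
  ],
)

```text
time: 19.15
tool_pos: [0.4637, 0.1983, 0.1599]
tool_rot: [0.0, 0.978, 0.207, 0.0]
contact_force: [2.1, -0.2, 3.6]
gripper_width: 0.438
grasp_force: 60.8
```

Cup 2 snapped in as well. I'll release, withdraw and check.

Call:
servo_tool(
  moves=[
    [[0, 0, -5, 0, 0, 0, 30], [0, 0, 0, 0, 0, 0, 45], [0, 0, 0, 0, 0, 0, 60], [0, 0, 0, 0, 0, 0, 65], [0, 0, -10, 0, 0, 0, 65], [0, 0, -30, 0, 0, 0, 65], [0, 0, -30, 0, 0, 0, 65], [-40, 0, -15, 0, 0, 0, 65], [-40, 10, 0, 0, 0, 0, 65], [0, 0, 0, 0, 0, 0, 65]],
  ],
)

```text
time: 20.4
tool_pos: [0.3933, 0.156, 0.2507]
tool_rot: [0.0, 0.978, 0.207, 0.001]
contact_force: [1.1, 0.5, 0.9]
gripper_width: 0.76
grasp_force: 0.0
```

Run:
```python
from h import *
g=shot('wrist');s=shot('side')
print(proj(g,[.463,.198,.166]),proj(s,[.463,.198,.166]))
A=cv2.resize(s['image'][220:360,180:390],None,fx=2.6,fy=2.6)[:364]
cv2.imwrite('pics/w7.png',np.hstack([g['image'][:200,150:400],cv2.resize(s['image'][225:335,200:360],(291,200))]))
```

```text
[303.89792356  73.85691223] [273.96372182 261.72168448]
```

View pics/w7.png

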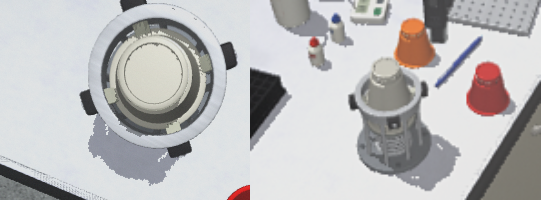

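The foot top sits at about (304,73), which matches the held height, with the catches over the flange. The side view shows the foot at the same height as at the start, and nothing else has moved. I'll hand the job in.

```bash
python3 -c "
from plant import manip
print(manip.job_done())"
```

```text
the job is handed in; nothing more can be done
None
```

Both beakers are nested in the dispenser and held under the catches, the job was handed in at about 20 s, and the pen, timer and dropper bottles were left alone.

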